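# Shut the jars and the pump on the nursery turntable

## Robot

A 7-joint arm with a two-finger parallel gripper is mounted at the origin on the work surface. World frame = base frame: x ahead of the robot, y to its left, z up, the work surface at z = 0. Lengths are in m, angles in rad, forces in N, time in s.
With the tool pointing down it reaches from about 0.425 to 0.925 m from the base axis. Payload 6.8 kg.
Tool frame: the origin (TCP) lies on the mounting face of the last link; the fingertips stand 173 mm ahead of it and the grasp point (between the pads) lies 155 mm ahead of it; z points along the fingers, y is the line along which they close (so a half turn about z gives the same grasp; the last joint's range is limited). The gripper opens to 85 mm and grips with 20 to 120 N. Pads are 22 mm wide; open, the fingers measure 114 mm over their backs; the gripper's body (76 mm by 85 mm) begins 54 mm behind the grasp point. The pads swing forward as they close: fully open they stand 13 mm farther back than shut.
Start: joints at [1.137, 0.477, 0.022, 1.555, -0.011, 1.109, -0.083], TCP at [0.216, -0.64, 0.405] pointing down, gripper open.
Joint ranges: [-2.96, 2.96], [-0.34, 2.1], [-1.41, 1.46], [0.24, 2.44], [-1.37, 4.51], [0.17, 1.92], [-2.96, 2.96]. Speed limits (rad/s): [2.39, 2.39, 3.14, 3.14, 3.14, 3.14, 3.14].

## Interface

Orientations are given as a unit quaternion [w, x, y, z].
In Python, from station import bot gives the robot as it stands. The module is installed in compiled form; this text tells all that it offers.
- The arm moves only by the shell command python3 -m pendant 'ROWS' [FORCE]. ROWS is JSON, a list of rows, each a list of 5 numbers: the finger opening in m, from 0 to 0.0854, then the shift along the tool's x, y, z in m, then the turn about the tool's z in degrees. In form: [[jaw, x, y, z, yaw], ...]. A call has 1 to 12 rows; each row shifts and turns the commanded pose from where the row before left it, along the tool's axes as they then stand; what a row does not reach is not made up. A row lasts 1/12 s, in which the tool goes at most 41.7 mm and 7.16 degrees, less where a joint would pass 70% of its speed; a pose out of reach is approached as far as the arm can. A call with a gripper value outside its range is refused whole. The fingers move at their own pace and stop on an object; FORCE is the grip in N (left out, the last holds). Time passes only in rows, so rows that do not move let the fingers close. It gives the time, the measured TCP pose, the force, the opening and the grip force at its end, in the units of the state.
- bot.get_obs(): the state, without advancing time (a new reading comes with each control period).
- bot.read_camera(name): name is "side" or "top"; returns (picture, depth): 384x512x3 uint8, blue, green, red; 384x512 float32, m along the optical axis (not along the pixel's ray), 0 where there is no reading.
- bot.camera_model(name): a dict with "intrinsics" (3x3 intrinsics, pixels), "R" (3x3) and "t" (3): a world point X has camera coordinates R X + t. Camera axes: x right, y down, z forward; pixel columns grow to the right and rows downward; lengths in m; the calibration is good to about 2 mm. A picture is of the moment at which its call begins. camera_model takes no time and is no camera call.
- bot.hand_in(): hands the job in; it is judged then, once.
Trained networks look in the newest picture that a camera, given by its name, has taken for a name from the list of things; names that differ only in an ending like _2 or _b are one class to them, and where a whole thing is asked for, a point or a joint stands for the part that bears it (a point fixed in the world has none). Each returns a list of dicts, best first, with "score" (0 to 1); they miss things now and then, are a little off and sometimes report something else, mostly with a low value. They report only what shows in the picture. A call takes as long as a camera call. They do not tell look-alikes from the thing itself.
- bot.boxes_of(name, camera): "at" ([column, row] in pixels, amid what is visible of it).
- bot.trace(name, camera): "mask" (384x512 bool, what is visible of it) and "at" ([column, row] in pixels, amid what is visible of it).
- bot.pinpoint(name, camera): "at" ([column, row] in pixels: a listed point, or the origin of a listed thing).
The state is a dict: "t": time; "q": joint angles; "joint_vel": joint speeds; "joint_torque": joint torques, N m; "eef_pos": TCP position; "tool_rot": TCP orientation; "contact_force": force on the tool from outside, world axes, zero at the start; "torque": the same for the moment, N m; "gripper_width": opening from 0.0 (shut) to 1.0 (fully open); "grasp_force": force on a finger pad.
Only numpy, scipy, OpenCV 4.12 (cv2) and the standard library are available. Lean on these libraries where they do the work, as an engineer would, in place of code of your own. Each camera call takes 0.05 s, during which the arm holds its last target. There are 200 camera calls.

## Task

Shut everything on the lazy susan for the night: with the fingertips press the raised seal button in the lid of the smallest jar all the way down, then that of the middle-sized jar, then that of the largest jar, and last the button on top of the pump bottle. Press each one lightly, straight down, until it stops; do not grasp, lift, tip, turn or shift anything, leave the teether, the ball and the hairbrush alone, and finish clear of everything.

Things in the scene. Friction and masses are not known exactly. Their poses are not given: they have to be found in the camera images.
- jar_small: The shortest and narrowest of three round white plastic jars with grey lids: 56 mm across (lid 60 mm), 80 mm high to the top of its raised button, lid top at 68 mm. Loose, standing upright on the turntable plate. Origin: centre of its underside, z up.
- seal_small (a joint): Seal button of this jar: 0 = fully raised (unsealed), 0.006 m = pushed down to its stop (sealed). It slides straight down against about 2.5 N of steady friction and stays where it is left; it does not spring back. Its soft top yields first (see the point on it), so at the stop the force grows by about 3 N per mm.
- seal_small_top (a point): Centre of the top face of this jar's seal button, a white disc 36 mm across in the middle of the lid, 12 mm proud of the lid when raised and 6 mm when fully down. The top is soft: while pressed it yields springily by about 1 mm per 3 N, at most 4 mm, and comes back when let go. The point moves with the button and its soft top.
- jar_middle: The middle-sized of three round white plastic jars with grey lids: 68 mm across (lid 72 mm), 97 mm high to the top of its raised button, lid top at 85 mm. Loose, standing upright on the turntable plate. Origin: centre of its underside, z up.
- seal_middle (a joint): Seal button of this jar: 0 = fully raised (unsealed), 0.006 m = pushed down to its stop (sealed). It slides straight down against about 2.5 N of steady friction and stays where it is left; it does not spring back. Its soft top yields first (see the point on it), so at the stop the force grows by about 3 N per mm.
- seal_middle_top (a point): Centre of the top face of this jar's seal button, a white disc 36 mm across in the middle of the lid, 12 mm proud of the lid when raised and 6 mm when fully down. The top is soft: while pressed it yields springily by about 1 mm per 3 N, at most 4 mm, and comes back when let go. The point moves with the button and its soft top.
- jar_large: The tallest and widest of three round white plastic jars with grey lids: 80 mm across (lid 84 mm), 114 mm high to the top of its raised button, lid top at 102 mm. Loose, standing upright on the turntable plate. Origin: centre of its underside, z up.
- seal_large (a joint): Seal button of this jar: 0 = fully raised (unsealed), 0.006 m = pushed down to its stop (sealed). It slides straight down against about 2.5 N of steady friction and stays where it is left; it does not spring back. Its soft top yields first (see the point on it), so at the stop the force grows by about 3 N per mm.
- seal_large_top (a point): Centre of the top face of this jar's seal button, a white disc 36 mm across in the middle of the lid, 12 mm proud of the lid when raised and 6 mm when fully down. The top is soft: while pressed it yields springily by about 1 mm per 3 N, at most 4 mm, and comes back when let go. The point moves with the button and its soft top.
- pump: Grey plastic pump bottle, 58 mm across, 121 mm high to the top of its raised button, with a thin spout (9 mm thick) reaching 55 mm sideways along its own +x at 99 mm height. Loose, standing upright on the turntable plate. Origin: centre of its underside, z up.
- pump_button (a joint): Press button on top of the pump bottle: 0 = fully raised, 0.006 m = down to its stop (shut). About 2.5 N of steady friction, stays where it is left, does not spring back; its soft top yields first (see the point on it), so at the stop the force grows by about 3 N per mm.
- pump_button_top (a point): Centre of the top face of the pump's press button, a white disc 32 mm across, 12 mm proud of the bottle's neck when raised, 6 mm when down. The top is soft: while pressed it yields springily by about 1 mm per 3 N, at most 4 mm, and comes back when let go. The point moves with the button and its soft top.
- susan: White lazy susan: round plate 330 mm across, its top 30 mm above the table, with a lip 8 mm higher round the edge. The three jars and the pump stand near the rim, about 95 mm from its axis and about a quarter turn apart, in any order. Origin: on its axis at table height.
- plate (a joint): Turn of the lazy susan's plate about its upright axis, 0 at the start; it turns easily if pushed sideways (about 0.08 N m of friction).
- teether: Beech wood teething ring, 66 mm across, 14 mm thick, lying flat in the middle of the plate. Loose; to be left alone. Origin: centre of its underside.
- ball_center (a point): Centre of a loose orange plastic ball, 60 mm across, on the table to the robot's right of the lazy susan; it rolls if touched. To be left alone.
- hairbrush: Wooden baby hairbrush, 178 mm long, lying bristles down on the table to the robot's left of the lazy susan. Loose; to be left alone.
There are look-alikes about, which are no part of the job. Leave any blue or pink look-alike of the jar_small alone.

How it is judged:
By the outcome, as a careful person would: the job done as asked, in the order asked, and still so for the second after the job is handed in, with the robot touching nothing.
It also fails if it takes over 58 s, if anything falls off the work surface, if the arm or the gripper's body presses on something with over 40 N, if the wrist force passes 120 N, or if a joint passes its speed limit or range.

## Working session

There is one attempt and no reset: what is moved stays moved. The work goes in short steps, Python scripts to look and compute and a shell command to move; the robot and the scene stay as the last step left them, time stands still between calls to the robot, and variables do not carry over. Pictures are saved under pics/ and viewed, at most 10 in all, crops included, and the job is handed in when it is done.

```bash
mkdir -p pics; cat > h.py <<'E'
from station import bot
import numpy as np, cv2
def world(cam,px,d):
    m=bot.camera_model(cam);K=np.array(m["intrinsics"]);R=np.array(m["R"]);t=np.array(m["t"])
    return R.T@(np.linalg.inv(K)@np.array([px[0],px[1],1.])*d-t)
def atz(cam,px,z):
    m=bot.camera_model(cam);K=np.array(m["intrinsics"]);R=np.array(m["R"]);t=np.array(m["t"])
    c=-R.T@t; r=R.T@np.linalg.inv(K)@np.array([px[0],px[1],1.]); return c+r*(z-c[2])/r[2]
E
python3 - <<'E'
from h import *
o=bot.get_obs();print(o["t"],o["eef_pos"],o["tool_rot"],o["contact_force"])
for c in("top","side"):
    p,d=bot.read_camera(c);cv2.imwrite(f"pics/{c}0.png",cv2.resize(p,(800,600)));np.save(c+"d.npy",d);cv2.imwrite(c+"raw.png",p)
H=dict(seal_small_top=.11,seal_middle_top=.127,seal_large_top=.144,pump_button_top=.151,susan=0)
for n,z in H.items():
  for c in("top","side"):
    for r in bot.pinpoint(n,c)[:4]:
        print(n,c,np.round(r["at"],1),round(r["score"],2),np.round(atz(c,r["at"],z),3))
E
```

```text
0.0 [ 0.2159511  -0.63922639  0.40374037] [-8.81575754e-04  9.86759665e-01  1.62186759e-01 -2.02572002e-04] [0.59952156 0.34727646 0.60828643]
seal_small_top top [113.5 257.7] 0.7 [0.279 0.371 0.11 ]
seal_small_top top [106.2 222.8] 0.63 [0.375 0.393 0.11 ]
seal_small_top top [185.2 173.8] 0.6 [0.508 0.175 0.11 ]
seal_small_top top [146.2 266.4] 0.46 [0.253 0.281 0.11 ]
seal_small_top side [259.2 324. ] 0.59 [0.364 0.42  0.11 ]
seal_small_top side [315.8 292.4] 0.54 [0.251 0.308 0.11 ]
seal_small_top side [300.5 326.5] 0.49 [0.275 0.408 0.11 ]
seal_small_top side [225.8 234.7] 0.47 [0.505 0.164 0.11 ]
seal_middle_top top [241.5 137.1] 0.64 [0.607 0.014 0.127]
seal_middle_top side [203.6 189.6] 0.46 [0.614 0.007 0.127]
seal_large_top top [189.9 125. ] 0.55 [0.64  0.158 0.144]
seal_large_top side [176.3 220.1] 0.59 [0.638 0.171 0.144]
pump_button_top top [229.9 178.5] 0.65 [0.484 0.048 0.151]
pump_button_top top [189.2 180.7] 0.23 [0.481 0.159 0.151]
pump_button_top side [242.  198.9] 0.41 [0.485 0.055 0.151]
susan top [215.7 164.8] 0.78 [0.556 0.096 0.   ]
susan top [242.9 147.2] 0.63 [0.61  0.011 0.   ]
susan side [214.3 244. ] 0.78 [ 0.561  0.1   -0.   ]
```

View pics/top0.png

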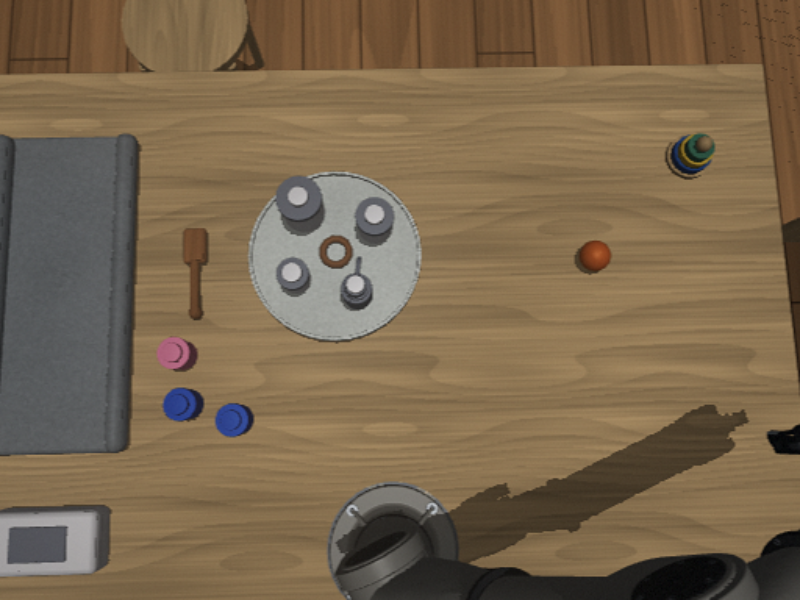

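View pics/side0.png

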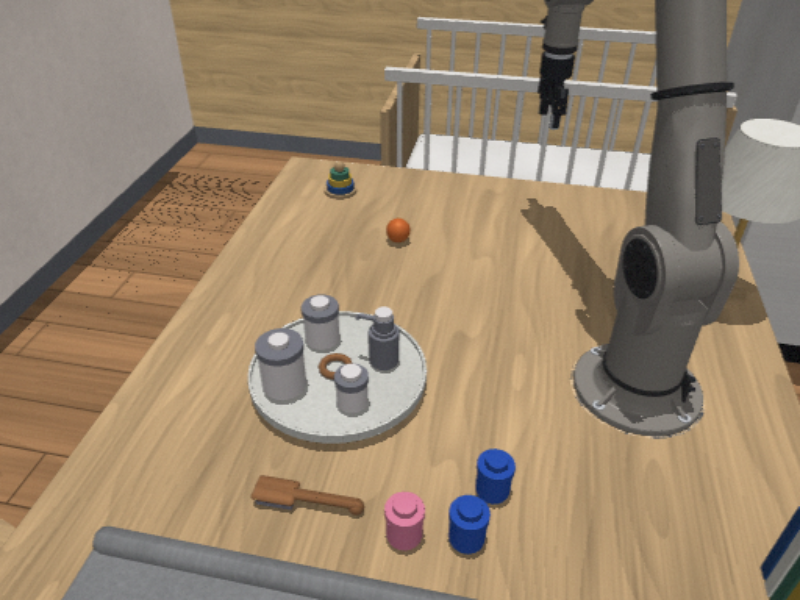

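```bash
python3 - <<'E'
from h import *
p=cv2.imread("topraw.png");cv2.imwrite("pics/crop.png",cv2.resize(p[90:230,140:300],(800,600*140*800//(160*700) if 0 else 600)))
d=np.load("topd.npy")
# disc centres by depth: points by height band near each button
K=bot.camera_model("top");Ki=np.linalg.inv(np.array(K["intrinsics"]))
v,u=np.mgrid[:384,:512];P=(np.stack([u,v,np.ones_like(u)],-1)@Ki.T)*d[...,None]
W=(P-np.array(K["t"]))@np.array(K["R"])
hsv=cv2.cvtColor(p,cv2.COLOR_BGR2HSV)
for n,c,z,r in [("small",(.507,.172),.11,.03),("middle",(.61,.011),.127,.03),("large",(.639,.164),.144,.03),("pump",(.484,.05),.151,.03)]:
    m=(np.hypot(W[...,0]-c[0],W[...,1]-c[1])<r)&(d>0)&(abs(W[...,2]-z)<.006)
    X=W[m];print(n,m.sum(),np.round(X.mean(0),4),np.round(X.min(0),3),np.round(X.max(0),3),np.round((X.min(0)+X.max(0))/2,4))
E
```

```text
small 118 [0.5078 0.1717 0.1087] [0.482 0.156 0.104] [0.525 0.188 0.115] [0.5037 0.1719 0.1093]
middle 116 [0.6088 0.0196 0.126 ] [0.592 0.004 0.122] [0.625 0.036 0.132] [0.6088 0.0199 0.1267]
large 124 [0.6402 0.1562 0.1425] [0.622 0.14  0.138] [0.657 0.18  0.148] [0.64   0.1604 0.1429]
pump 105 [0.4761 0.0551 0.1502] [0.461 0.04  0.145] [0.491 0.07  0.155] [0.4764 0.0549 0.1499]
```

The top view (800 px scale) shows three white jars with grey lids on the susan: small (291,272), middle (374,215), large (298,197). The pump is at (355,287), the teether at (336,251). The side view agrees.
Things that could be taken for jar_small: grey-lidded jar on the plate (291,272), pink (175,353), blue (181,404), blue (233,420). I choose the grey one on the plate.

View pics/crop.png

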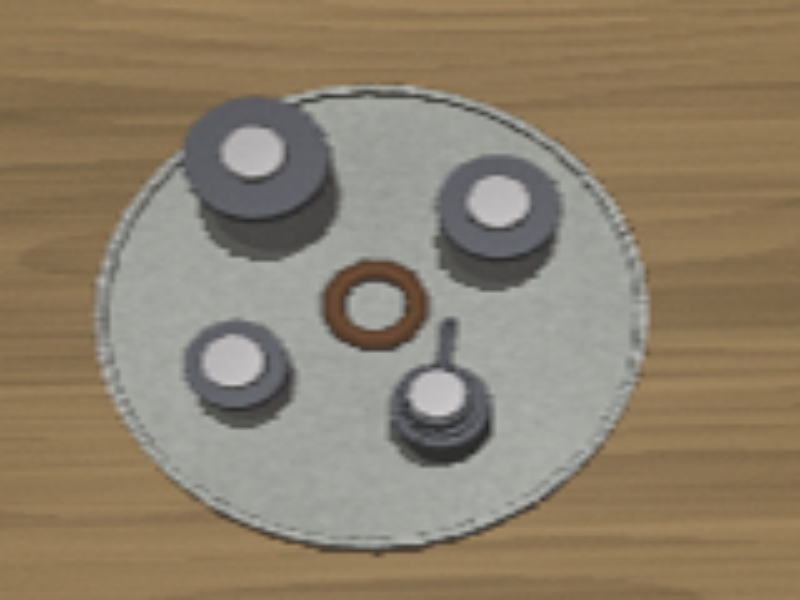

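```bash
python3 -m pendant '[[0,0.03,-0.02,0,0],[0,0.03,-0.02,0,0],[0,0.03,-0.02,0,0],[0,0.03,-0.02,0,0],[0,0.03,-0.02,0,0],[0,0.03,-0.02,0,0],[0,0.03,-0.02,0,0],[0,0.03,-0.02,0,0],[0,0.03,-0.02,0,0],[0,0.03,-0.02,0,0],[0,0.03,-0.02,0,0],[0,0.03,-0.02,0,0]]'
```

```text
t: 1.6
eef_pos: [0.4811, -0.2954, 0.4051]
tool_rot: [0.0, 0.987, 0.162, 0.0]
contact_force: [0.3, -0.2, 0.8]
gripper_width: -0.0
grasp_force: 0.0
```

The crop confirms it: grey-lidded jars with white discs, small at crop (234,360), middle (498,202), large (253,152), pump disc (437,393). I'll refine the centres on the white discs.

```bash
python3 - <<'E'
from h import *
for c in("top","side"):
  p=cv2.imread(c+"raw.png");hsv=cv2.cvtColor(p,cv2.COLOR_BGR2HSV)
  m=bot.camera_model(c)
  for n,x,z in [("small",(.508,.172),.11),("middle",(.609,.0195),.127),("large",(.640,.157),.144),("pump",(.476,.055),.151)]:
    q=np.array(m["intrinsics"])@(np.array(m["R"])@np.array([*x,z])+m["t"]);q=(q[:2]/q[2]).astype(int)
    w=((hsv[...,2]>195)&(hsv[...,1]<30)).astype(np.uint8)
    k,l,s,ce=cv2.connectedComponentsWithStats(w,connectivity=4)
    i=l[q[1],q[0]];print(c,n,q,p[q[1],q[0]],s[i],np.round(atz(c,ce[i],z),4))
E
```

```text
top small [186 173] [184 185 187] [     0      0    512    384 196548] [ 0.4532 -0.0219  0.11  ]
top middle [239 136] [185 185 187] [     0      0    512    384 196548] [ 0.4506 -0.0215  0.127 ]
top large [190 124] [179 179 181] [     0      0    512    384 196548] [ 0.4481 -0.021   0.144 ]
top pump [227 181] [192 190 192] [     0      0    512    384 196548] [ 0.447  -0.0209  0.151 ]
side small [223 236] [218 218 222] [218 233  13   9  90] [0.5075 0.1735 0.11  ]
side middle [203 192] [219 219 223] [199 189  11   7  62] [0.6086 0.0198 0.127 ]
side large [177 216] [219 218 222] [172 213  12   8  80] [0.6396 0.157  0.144 ]
side pump [245 199] [219 219 223] [240 196  11   7  56] [0.4762 0.0554 0.151 ]
```

```bash
python3 -m pendant '[[0,0.0145,-0.036,0.002,0],[0,0.0145,-0.036,0.002,0],[0,0.0145,-0.036,0.002,0],[0,0.0145,-0.036,0.002,0],[0,0.0145,-0.036,0.002,0],[0,0.0145,-0.036,0.002,0],[0,0.0145,-0.036,0.002,0],[0,0.0145,-0.036,0.002,0],[0,0.0145,-0.036,0.002,0],[0,0.0145,-0.036,0.002,0],[0,0.0145,-0.036,0.002,0],[0,0.0145,-0.036,0.002,0]]'
```

```text
t: 2.6
eef_pos: [0.5067, 0.1698, 0.381]
tool_rot: [0.0, 0.987, 0.162, 0.0]
contact_force: [1.2, -0.2, -0.1]
gripper_width: 0.001
grasp_force: 0.0
```

```bash
python3 -m pendant '[[0,0.0018,-0.0025,0.02,0],[0,0,0,0.02,0],[0,0,0,0.02,0],[0,0,0,0.015,0],[0,0,0,0,0],[0,0,0,0,0],[0,0,0,0,0]]'; python3 - <<'E'
from h import *
p,d=bot.read_camera("side");cv2.imwrite("pics/s1.png",cv2.resize(p[150:270,150:310],(800,600)))
o=bot.get_obs();print(o["contact_force"])
E
```

```text
t: 3.18
eef_pos: [0.5083, 0.1712, 0.3067]
tool_rot: [-0.0, 0.987, 0.162, 0.001]
contact_force: [-0.2, 0.6, 0.5]
gripper_width: 0.003
grasp_force: 0.0
[ 0.59928289 -0.39300308  0.04777   ]
```

View pics/s1.png

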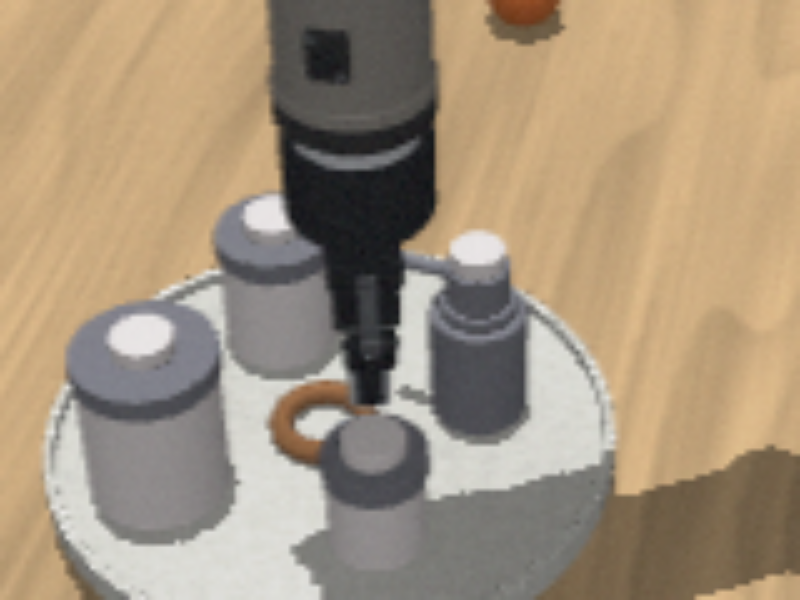

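The crop shows the tips at (372,405), centred over the small button at (374,443), about 22 mm above it. This fits tips 173 mm ahead when shut.

```bash
python3 -m pendant '[[0,0,-0.0008,0.01,0],[0,0,0,0.008,0],[0,0,0,0,0],[0,0,0,0.001,0],[0,0,0,0.001,0],[0,0,0,0.001,0],[0,0,0,0.001,0],[0,0,0,0.001,0],[0,0,0,0,0],[0,0,0,0,0]]'; python3 - <<'E'
from h import *
for i in range(3):
    bot.read_camera("side");o=bot.get_obs();print(o["eef_pos"].round(4) if hasattr(o["eef_pos"],"round") else o["eef_pos"],np.round(o["contact_force"],2))
E
```

```text
t: 4.07
eef_pos: [0.5075, 0.1717, 0.2827]
tool_rot: [-0.0, 0.987, 0.162, -0.0]
contact_force: [-0.1, 0.4, 0.3]
gripper_width: 0.001
grasp_force: 0.0
[0.5076 0.1717 0.2828] [ 0.41 -0.5  -0.86]
[0.5076 0.1718 0.2828] [ 0.27 -0.71 -0.03]
[0.5076 0.1718 0.2828] [-0.08 -0.45 -0.59]
```

```bash
cat > f.py <<'E'
from h import *
F=[]
for i in range(4):
    bot.read_camera("side");o=bot.get_obs();F.append(o["contact_force"])
print(np.round(o["eef_pos"],4),np.round(np.mean(F,0),2),np.round(np.array(F)[:,2],2),o["t"])
E
python3 -m pendant '[[0,0,0,0.001,0],[0,0,0,0.001,0],[0,0,0,0.001,0],[0,0,0,0.001,0],[0,0,0,0.001,0],[0,0,0,0.001,0],[0,0,0,0,0],[0,0,0,0,0]]'; python3 f.py
```

```text
t: 4.88
eef_pos: [0.5077, 0.1718, 0.2767]
tool_rot: [-0.0, 0.987, 0.162, 0.0]
contact_force: [-0.1, 1.2, 3.0]
gripper_width: -0.002
grasp_force: 1.1
[0.5077 0.1718 0.2768] [ 0.22 -0.22  2.14] [2.13 2.35 1.51 2.57] 5.0833
```

```bash
python3 -m pendant '[[0,0,0,0.0007,0],[0,0,0,0.0007,0],[0,0,0,0.0006,0],[0,0,0,0,0],[0,0,0,0,0]]'; python3 f.py
```

```text
t: 5.5
eef_pos: [0.5077, 0.1718, 0.2751]
tool_rot: [0.0, 0.987, 0.162, 0.0]
contact_force: [-0.3, -1.0, 6.9]
gripper_width: -0.003
grasp_force: 3.4
[0.5077 0.1719 0.2752] [-0.53 -0.76  6.78] [5.99 7.   6.99 7.16] 5.7
```

Force rose about 4.6 N over 1.6 mm, so the small seal is at its stop. Next: up and over to the middle jar.

```bash
python3 -m pendant '[[0,0,0,-0.01,0],[0,0,0,-0.02,0],[0,0,0,-0.035,0],[0,0,0,-0.035,0],[0,0.0078,0.0294,0,0],[0,0.0078,0.0294,0,0],[0,0.0078,0.0294,0,0],[0,0.0078,0.0294,0,0],[0,0.0078,0.0294,0,0],[0,0.0079,0.0295,0,0],[0,0,0,0,0],[0,0,0,0,0]]'; python3 -m pendant '[[0,0,0,0.02,0],[0,0,0,0.025,0],[0,0,0,0.015,0],[0,0,0,0,0],[0,0,0,0,0],[0,0,0,0,0]]'; python3 f.py
```

```text
t: 6.7
eef_pos: [0.6088, 0.0173, 0.3743]
tool_rot: [0.0, 0.987, 0.16, -0.001]
contact_force: [-0.4, -0.3, 0.1]
gripper_width: 0.0
grasp_force: 0.0
t: 7.2
eef_pos: [0.6086, 0.0205, 0.3159]
tool_rot: [-0.0, 0.987, 0.163, 0.001]
contact_force: [0.6, -0.7, 0.3]
gripper_width: -0.001
grasp_force: 0.0
[0.6088 0.0198 0.3159] [-0.1  -0.07  0.37] [0.61 0.78 0.06 0.05] 7.4
```

```bash
python3 -m pendant '[[0,0,0,0.008,0],[0,0,0,0.006,0],[0,0,0,0,0],[0,0,0,0.001,0],[0,0,0,0.001,0],[0,0,0,0.001,0],[0,0,0,0.001,0],[0,0,0,0.001,0],[0,0,0,0.001,0],[0,0,0,0.001,0],[0,0,0,0,0],[0,0,0,0,0]]'; python3 f.py; python3 -m pendant '[[0,0,0,0.001,0],[0,0,0,0.0006,0],[0,0,0,0,0],[0,0,0,0,0]]'; python3 f.py
```

```text
t: 8.4
eef_pos: [0.6085, 0.0196, 0.2937]
tool_rot: [-0.0, 0.987, 0.162, 0.0]
contact_force: [-1.4, -0.1, 1.9]
gripper_width: -0.004
grasp_force: 1.2
[0.6085 0.0196 0.2937] [-1.04  0.41  2.12] [1.76 2.87 1.51 2.36] 8.6
t: 8.93
eef_pos: [0.6087, 0.0198, 0.2926]
tool_rot: [-0.0, 0.987, 0.162, 0.0]
contact_force: [-2.0, 0.7, 5.6]
gripper_width: -0.001
grasp_force: 2.8
[0.6087 0.0198 0.2926] [-1.03  0.5   5.86] [5.85 5.31 6.58 5.69] 9.1333
```

```bash
python3 -m pendant '[[0,0,0,-0.01,0],[0,0,0,-0.02,0],[0,0,0,-0.03,0],[0,0,0,-0.03,0],[0,0.0147,-0.024,0,0],[0,0.0147,-0.024,0,0],[0,0.0147,-0.024,0,0],[0,0.0147,-0.024,0,0],[0,0.0147,-0.024,0,0],[0,0,0,0,0],[0,0,0,0,0]]'; python3 -m pendant '[[0,0,0,0.02,0],[0,0,0,0.02,0],[0,0,0,0.01,0],[0,0,0,0,0],[0,0,0,0,0],[0,0,0,0,0]]'; python3 f.py
```

```text
t: 10.05
eef_pos: [0.6394, 0.159, 0.3822]
tool_rot: [-0.0, 0.986, 0.164, -0.0]
contact_force: [0.6, -0.5, 0.3]
gripper_width: 0.003
grasp_force: 0.0
t: 10.55
eef_pos: [0.6402, 0.1563, 0.3333]
tool_rot: [-0.0, 0.987, 0.162, 0.001]
contact_force: [-0.0, -0.2, 0.3]
gripper_width: 0.0
grasp_force: 0.0
[0.64   0.1568 0.3332] [-0.03 -0.45  0.14] [ 0.01 -0.02  0.28  0.28] 10.75
```

```bash
python3 -m pendant '[[0,0,0,0.008,0],[0,0,0,0.006,0],[0,0,0,0,0],[0,0,0,0.001,0],[0,0,0,0.001,0],[0,0,0,0.001,0],[0,0,0,0.001,0],[0,0,0,0.001,0],[0,0,0,0.001,0],[0,0,0,0.001,0],[0,0,0,0.001,0],[0,0,0,0,0]]'; python3 f.py; python3 -m pendant '[[0,0,0,0.001,0],[0,0,0,0.0008,0],[0,0,0,0,0],[0,0,0,0,0]]'; python3 f.py
```

```text
t: 11.75
eef_pos: [0.6396, 0.1568, 0.3101]
tool_rot: [0.0, 0.987, 0.162, -0.0]
contact_force: [-2.7, -1.0, 5.4]
gripper_width: 0.002
grasp_force: 2.1
[0.6397 0.1568 0.3103] [-2.6  -0.62  3.95] [4.67 2.9  3.75 4.46] 11.95
t: 12.28
eef_pos: [0.6398, 0.1567, 0.3089]
tool_rot: [0.0, 0.987, 0.162, 0.0]
contact_force: [-3.0, -1.4, 7.9]
gripper_width: -0.001
grasp_force: 3.9
[0.6398 0.1567 0.3089] [-3.38 -1.56  7.83] [7.64 7.15 8.03 8.51] 12.4833
```

```bash
python3 -m pendant '[[0,0,0,-0.01,0],[0,0,0,-0.02,0],[0,0,0,-0.02,0],[0,0,0,-0.02,0],[0,-0.0312,0.0073,0,0],[0,-0.0312,0.0073,0,0],[0,-0.0313,0.0073,0,0],[0,-0.0313,0.0073,0,0],[0,-0.0313,0.0072,0,0],[0,-0.0313,0.0072,0,0],[0,0,0,0,0],[0,0,0,0,0]]'; python3 - <<'E'
from h import *
c="side";p,_=bot.read_camera(c);cv2.imwrite("pics/s2.png",cv2.resize(p[150:270,150:310],(800,600)))
hsv=cv2.cvtColor(p,cv2.COLOR_BGR2HSV);m=bot.camera_model(c)
k,l,s,ce=cv2.connectedComponentsWithStats(((hsv[...,2]>195)&(hsv[...,1]<30)).astype(np.uint8),connectivity=4)
for n,x,z in [("small",(.5077,.1730),.104),("middle",(.6087,.0197),.121),("large",(.640,.157),.138),("pump",(.476,.055),.151)]:
    q=np.array(m["intrinsics"])@(np.array(m["R"])@np.array([*x,z])+m["t"]);q=(q[:2]/q[2]).astype(int)
    i=l[q[1],q[0]];print(n,p[q[1],q[0]],s[i],np.round(atz(c,ce[i],z),4))
print(bot.get_obs()["eef_pos"])
E
```

```text
t: 13.48
eef_pos: [0.4752, 0.0545, 0.3788]
tool_rot: [0.0, 0.987, 0.161, 0.001]
contact_force: [0.3, 0.2, 0.4]
gripper_width: 0.004
grasp_force: 0.0
small [224 224 228] [218 234  13   9  89] [0.5074 0.1721 0.104 ]
middle [223 223 227] [199 191  11   7  63] [0.6089 0.0199 0.121 ]
large [225 224 228] [172 214  13   9  84] [0.6398 0.1569 0.138 ]
pump [130 130 135] [     0      0    512    384 190062] [0.4571 0.0193 0.151 ]
[0.47628807 0.05541659 0.37899405]
```

View pics/s2.png

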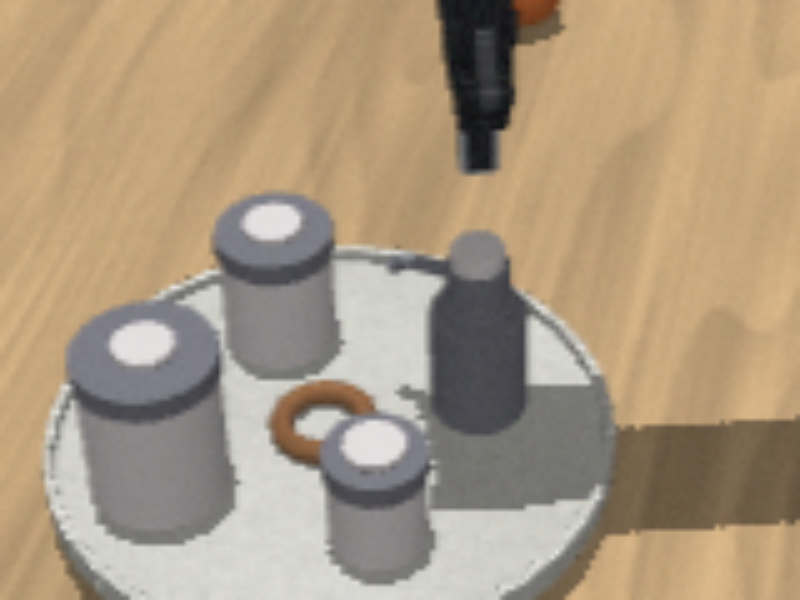

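The crop shows nothing shifted. All three jar discs sit lower at the sealed height: small (374,443), middle (272,220), large (142,342). The tips at (478,165) are over the pump button at (478,255).

```bash
python3 -m pendant '[[0,0,0,0.02,0],[0,0,0,0.015,0],[0,0,0,0.008,0],[0,0,0,0,0],[0,0,0,0,0],[0,0,0,0,0]]'; python3 f.py
```

```text
t: 14.03
eef_pos: [0.4767, 0.0559, 0.336]
tool_rot: [-0.0, 0.987, 0.162, 0.001]
contact_force: [1.2, 0.5, 0.1]
gripper_width: 0.005
grasp_force: 0.0
[0.4762 0.0555 0.336 ] [-0.   -0.49 -0.06] [-0.19 -0.44 -0.49  0.86] 14.2333
```

```bash
python3 -m pendant '[[0,0,0,0.006,0],[0,0,0,0.005,0],[0,0,0,0,0],[0,0,0,0.001,0],[0,0,0,0.001,0],[0,0,0,0.001,0],[0,0,0,0.001,0],[0,0,0,0.001,0],[0,0,0,0.001,0],[0,0,0,0.001,0],[0,0,0,0,0],[0,0,0,0,0]]'; python3 f.py; python3 -m pendant '[[0,0,0,0.0008,0],[0,0,0,0.0006,0],[0,0,0,0,0],[0,0,0,0,0]]'; python3 f.py
```

```text
t: 15.23
eef_pos: [0.4759, 0.0554, 0.3174]
tool_rot: [0.0, 0.987, 0.162, 0.0]
contact_force: [-1.0, -0.7, 3.3]
gripper_width: -0.0
grasp_force: 1.6
[0.4759 0.0554 0.3174] [-0.77 -0.25  3.52] [3.36 4.01 3.7  3.  ] 15.4333
t: 15.77
eef_pos: [0.476, 0.0554, 0.3162]
tool_rot: [0.0, 0.987, 0.162, 0.0]
contact_force: [-1.3, -0.3, 6.8]
gripper_width: -0.001
grasp_force: 3.4
[0.476  0.0554 0.3162] [-1.63 -0.8   6.62] [7.19 6.68 6.58 6.05] 15.9667
```

```bash
python3 -m pendant '[[0,0,0,-0.01,0],[0,0,0,-0.02,0],[0,0,0,-0.03,0],[0,0,0,-0.03,0],[0,0,0.035,0,0],[0,0,0.035,0,0],[0,0,0.035,0,0],[0,0,0.035,0,0],[0,0,0.035,0,0],[0,0,0.035,0,0],[0,0,0,0,0],[0,0,0,0,0]]'; python3 - <<'E'
from h import *
c="side";p,_=bot.read_camera(c);cv2.imwrite("pics/s3.png",cv2.resize(p[150:270,150:310],(800,600)))
hsv=cv2.cvtColor(p,cv2.COLOR_BGR2HSV);m=bot.camera_model(c)
k,l,s,ce=cv2.connectedComponentsWithStats(((hsv[...,2]>195)&(hsv[...,1]<30)).astype(np.uint8),connectivity=4)
for n,x,z in [("small",(.5077,.1730),.104),("middle",(.6087,.0197),.121),("large",(.640,.157),.138),("pump",(.476,.055),.145)]:
    q=np.array(m["intrinsics"])@(np.array(m["R"])@np.array([*x,z])+m["t"]);q=(q[:2]/q[2]).astype(int)
    i=l[q[1],q[0]];print(n,s[i],np.round(atz(c,ce[i],z),4))
E
```

```text
t: 16.97
eef_pos: [0.5431, -0.1459, 0.4057]
tool_rot: [-0.0, 0.987, 0.16, -0.0]
contact_force: [-0.6, 1.6, -0.2]
gripper_width: -0.002
grasp_force: 0.0
small [218 234  13   9  89] [0.5074 0.1721 0.104 ]
middle [199 191  11   7  62] [0.6087 0.0201 0.121 ]
large [172 214  13   9  84] [0.6398 0.1569 0.138 ]
pump [240 198  11   7  56] [0.4762 0.0548 0.145 ]
```

View pics/s3.png

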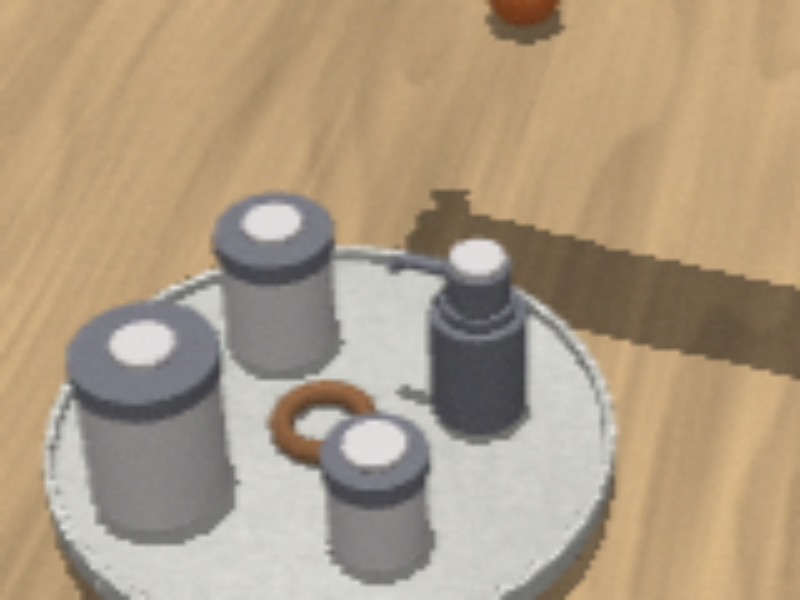

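All four buttons are down: small (374,443), middle (272,220), large (142,342), pump (478,257). Nothing has shifted and the arm is clear.

```bash
python3 -c "
from station import bot
print(bot.hand_in())"
```

```text
the job is handed in; nothing more can be done
None
```

I pressed all four buttons down to their stops in the order small, middle, large, pump, at about 6–8 N each; nothing on the plate shifted in the last picture, and I handed the job in at about 17 s with the arm clear.

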